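Run the dust extraction and inch the belt grinder

TASK

Inch the belt grinder from its bench controls, pressing with the fingertips: first press the raised left-hand end of the rocker on the isolator box fully down, then push the round flat button of the three-button station fully in (it stays in), and last press the square button fully down and keep it held down; the program finishes while you are still holding it. Do not press the mushroom-headed stop button, and leave the loose things on the bench (walnut block, spacer ring, glue bottle) where they are.

Things in the scene. Friction and masses are not known exactly. Their poses are not given: they have to be found in the camera images.
- isolator_box: fixed grey switch box, 100 (x) x 120 (y) x 50 mm high, standing on the bench; origin at the centre of its underside. In its top an aluminium frame, 50 x 84 x 4 mm, with one black rocker, 36 mm wide (x) and 68 mm long (along the box's y). The box and the three-button station change places (one left, one right of the middle); each is turned by at most 17 degrees, so that its y axis points to the left seen from the robot.
- rocker (a joint): angle of the rocker in rad about the box's x axis, which passes through the rocker's middle 60 mm above the bench. The top is a shallow V of two 34 mm long halves. 0 = off: the half towards the box's +y stands raised at 23 degrees (its outer end 73 mm above the bench), the other half level. 0.4 = on: the +y half lies level, 60 mm above the bench, the other raised. Stiff (about 2 N pressed near the end), no spring, stays where it is left. It starts off.
- rocker_pad (a point): point on the upper surface of the rocker's +y half (the one to press), 24 mm from the pivot; moves with the rocker. At 0 it lies 69 mm above the bench and 22 mm along the box's y from its centre, at 0.4 60 mm above the bench and 24 mm from the centre.
- button_station: fixed grey box, 90 (x) x 220 (y) x 50 mm high, on the bench; origin at the centre of its underside. Three button units sit on its top in a row along its y axis, 70 mm apart (at y = -70, 0, +70 mm), in an order that varies; all have black caps in aluminium collars 42 to 44 mm wide and 5 mm high.
- round_button (a joint): Joint in m: 0 = up, 0.008 = fully down; it moves straight down. Flat round button, 30 mm across, standing 16 mm above the station's top (66 mm above the bench) when up. A stiff push-in button: needs about 4 N, no spring, stays where it is left. It starts up.
- round_top (a point): centre of the round button's flat top face; moves with it; z up, x and y parallel to the station's
- round_unit: the round button with its round aluminium collar (44 mm across, 5 mm high); origin on the station's top, 50 mm above the bench, under the middle of the button
- square_button (a joint): Joint in m: 0 = up, 0.008 = fully down; it moves straight down. Square button, 30 x 30 mm, flat, standing 16 mm above the station's top (66 mm above the bench) when up. A spring pushes it up again when let go: 1 N at the top, 6 N fully down.
- square_top (a point): centre of the square button's flat top face; moves with it; z up, x and y parallel to the station's
- square_unit: the square button with its square aluminium collar (42 x 42 x 5 mm); origin on the station's top, 50 mm above the bench, under the middle of the button
- mushroom_button (a joint): Joint in m: 0 = up, 0.008 = fully down; it moves straight down. Stop button with a domed mushroom head 40 mm across, standing 31 mm above the station's top when up; sprung. Not to be pressed.
- mushroom_top (a point): top of the mushroom head; moves with it
- walnut_block: loose dark wooden block, 36 (x) x 85 (y) x 24 mm, between the two boxes; origin at the centre of its underside; leave alone
- spacer: loose white ring, 27 mm across, 24 mm high, between the two boxes; origin at the centre of its underside; leave alone
- glue_bottle: loose small upright glue bottle, 44 mm across, 125 mm high, between the two boxes; origin at the centre of its underside; leave alone

How it is judged:
By the outcome, as a careful person would: the job done as asked, in the order asked, and still so for the second after the job is handed in, while the arm keeps its last pose, push and grip.
It also fails if it takes over 40 s, if anything falls off the work surface, if the arm or the gripper's body presses on something with over 40 N, if the wrist force passes 120 N, or if a joint passes its speed limit or range.

ROBOT

A 7-joint arm with a two-finger parallel gripper is mounted at the origin on a cart in front of the work surface, level with it; the furniture and walls round the work are solid. World frame = base frame: x ahead of the robot, y to its left, z up, the work surface at z = 0. Lengths are in m, angles in rad, forces in N, time in s.
With the tool pointing down it reaches from about 0.4 to 0.9 m from the base axis. Payload 5.5 kg.
Tool frame: the origin (TCP) lies on the mounting face of the last link; the fingertips stand 178 mm ahead of it and the grasp point (between the pads) lies 159 mm ahead of it; z points along the fingers, y is the line along which they close (so a half turn about z gives the same grasp; the last joint's range is limited). The gripper opens to 92 mm and grips with 3 to 60 N. Pads are 19 mm wide; open, the fingers measure 130 mm over their backs; the gripper's body (75 mm by 190 mm) begins 47 mm behind the grasp point.
Start: joints at [1.583, 0.501, -0.427, 1.55, 0.221, 1.138, -0.21], TCP at [0.161, -0.63, 0.405] pointing down, gripper open.
Joint ranges: [-2.88, 2.88], [-0.31, 2.03], [-1.54, 1.56], [0.2, 2.42], [-1.41, 4.55], [0.19, 2.02], [-2.57, 2.57]. Speed limits (rad/s): [2.57, 2.57, 3.14, 3.14, 3.14, 3.14, 3.14].

INTERFACE

Orientations are given as a rotation vector (axis times angle).
In Python, from workcell import env gives the robot as it stands.
- The arm moves only by the tool play_rows, never from a script. Its argument "deltas" is a list of rows, each a list of 5 numbers: the shift along the tool's x, y, z in mm, then the turn about the tool's z in degrees, then the finger opening in mm, from 0 to 91.8. In form: [[dx, dy, dz, spin, jaw], ...]. A call has 1 to 5 rows; each row shifts and turns the commanded pose from where the row before left it, along the tool's axes as they then stand; what a row does not reach is not made up. A row lasts 1/8 s, in which the tool goes at most 62.5 mm and 10.7 degrees, less where a joint would pass 70% of its speed; a pose out of reach is approached as far as the arm can. A call is refused whole if a number of a shift passes 62.5 or a number of a turn 10.7, either way. A call with a gripper value outside its range is refused whole. The fingers move at their own pace and stop on an object; "force" is the grip in N (left out, the last holds). Time passes only in rows, so rows that do not move let the fingers close. It gives the time, the measured TCP pose, the force, the opening and the grip force at its end, in the units of the state.
- env.read_state(): the state, without advancing time (a new reading comes with each control period).
- env.camera(name): name is "scene" or "side" or "wrist"; returns the picture (420x560x3 uint8, red, green, blue); there is no depth.
- env.camera_model(name): a dict with "mtx" (3x3 intrinsics, pixels), "k1" (the pictures are not rectified: a ray, as slopes to the right and down, at radius r is drawn at 1 + k1 r^2 times it, then the intrinsics apply), "extrinsics" (4x4, takes a point from world to camera coordinates); the wrist camera has in their place "mount" (4x4, takes a point from camera to tool coordinates, whose origin is the TCP and whose axes are the flange's). Camera axes: x right, y down, z forward; pixel columns grow to the right and rows downward; lengths in m; the calibration is good to about 2 mm. A picture is of the moment at which its call begins: read the wrist's pose just before it. camera_model takes no time and is no camera call.
- env.job_done(): hands the job in; it is judged then, once.
The state is a dict: "t": time; "qpos": joint angles; "qd": joint speeds; "joint_torque": joint torques, N m; "ee_pos": TCP position; "tcp_rot": TCP orientation; "contact_force": force on the tool from outside, world axes, zero at the start; "torque": the same for the moment, N m; "gripper_width": finger opening in m; "finger_force": force on a finger pad.
Only numpy, scipy, OpenCV 4.12 (cv2) and the standard library are available. Lean on these libraries where they do the work, as an engineer would, in place of code of your own. Each camera call takes 0.05 s, during which the arm holds its last target. There are 200 camera calls.

## Working session

There is one attempt and no reset: what is moved stays moved. The work goes in short steps, Python scripts to look and compute and a tool call to move; the robot and the scene stay as the last step left them, time stands still between calls to the robot, and variables do not carry over. Pictures are saved under pics/ and viewed, at most 10 in all, crops included, and the job is handed in when it is done.

Besides the shell and the picture viewer there is one more tool, called after "Call:" as name(argument=value, ...) on one line, values as JSON. play_rows: Moves the arm, as the interface text tells. Its arguments: {"type":"object","properties":{"deltas":{"type":"array"},"force":{"type":"number"}},"required":["deltas"]}

```bash
mkdir -p pics
cat > h.py <<'E'
import numpy as np, cv2
from workcell import env
from scipy.spatial.transform import Rotation as R
def snap(n,f):
    im=env.camera(n); cv2.imwrite('pics/'+f,im[:,:,::-1]); return im
def ray(n,uv,T=None):
    m=env.camera_model(n); K=np.array(m['mtx']); 
    d=np.array([(uv[0]-K[0,2])/K[0,0],(uv[1]-K[1,2])/K[1,1]]); s=d.copy()
    for _ in range(30): s=d/(1+m['k1']*(s@s))
    if n=='wrist': E=T@np.array(m['mount'])
    else: E=np.linalg.inv(np.array(m['extrinsics']))
    return E[:3,3],E[:3,:3]@np.array([s[0],s[1],1])
def onz(n,uv,z,T=None):
    o,d=ray(n,uv,T); return o+d*(z-o[2])/d[2]
def pose():
    s=env.read_state(); T=np.eye(4); T[:3,:3]=R.from_rotvec(s['tcp_rot']).as_matrix(); T[:3,3]=s['ee_pos']; return T
E
python3 - <<'E'
from h import *
s=env.read_state();print({k:np.round(v,3) for k,v in s.items()});print(pose().round(3))
a=snap('scene','a.png');b=snap('side','b.png')
for n in('scene','side'):print(np.linalg.inv(np.array(env.camera_model(n)['extrinsics'])).round(2))
print(np.array(env.camera_model('wrist')['mount']).round(3))
E
```

```text
{'t': np.float64(0.0), 'qpos': array([ 1.583,  0.502, -0.427,  1.551,  0.221,  1.138, -0.21 ]), 'qd': array([-0.   , -0.   , -0.   ,  0.   , -0.   ,  0.001,  0.002]), 'joint_torque': array([ 0.0000e+00, -5.6660e+01, -5.8160e+00, -2.7911e+01, -6.9000e-02,
        3.1000e-02,  0.0000e+00]), 'ee_pos': array([ 0.161, -0.629,  0.404]), 'tcp_rot': array([-3.115, -0.393,  0.   ]), 'contact_force': array([-0.449, -0.876,  0.878]), 'torque': array([ 0.015, -0.008,  0.015]), 'finger_force': np.float64(0.0), 'gripper_width': np.float64(0.092)}
[[ 0.969  0.248 -0.     0.161]
 [ 0.248 -0.969  0.002 -0.629]
 [ 0.    -0.002 -1.     0.404]
 [ 0.     0.     0.     1.   ]]
[[-0.51 -0.59  0.62 -0.18]
 [-0.86  0.36 -0.36  0.41]
 [-0.01 -0.72 -0.7   0.89]
 [ 0.    0.    0.    1.  ]]
[[ 1.    0.02 -0.05  0.59]
 [ 0.05 -0.65  0.76 -0.78]
 [-0.02 -0.76 -0.65  0.75]
 [ 0.    0.    0.    1.  ]]
[[-0.001 -0.953 -0.303  0.083]
 [ 1.    -0.    -0.001  0.   ]
 [ 0.001 -0.303  0.953  0.02 ]
 [ 0.     0.     0.     1.   ]]
```

View pics/a.png

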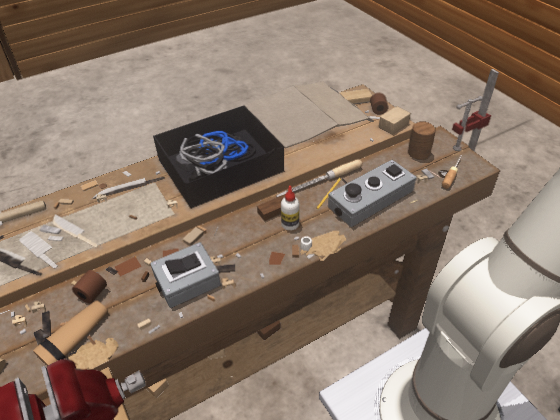

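View pics/b.png

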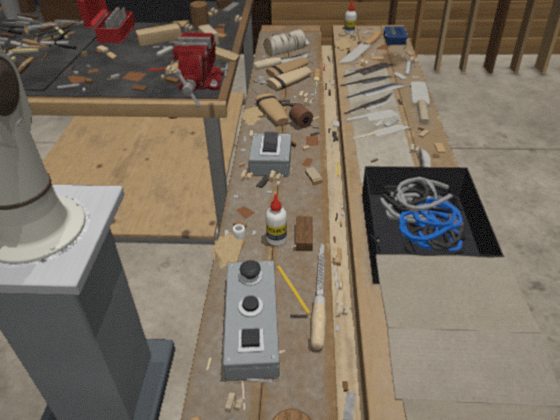

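The scene view shows the isolator box around (185,270) and the station around (375,190). In the side view the mushroom is at (250,270), the round button at (250,304), the square button at (252,339) and the rocker at (270,143). I'll do a coarse localisation of these first.

Run:
```python
from h import *
for nm,u,v,z in [('round',(250,303),(374,183),.066),('square',(252,338),(394,170),.066),('mush',(250,267),(352,190),.081),('rock',(270,143),(184,265),.062)]:
    print(nm,onz('side',u,z).round(3),onz('scene',v,z).round(3))
for n,u in (('bottle',(277,242)),('ring',(239,233)),('wal',(304,248))): print(n,onz('side',u,0).round(3))
for f,c in(('a',(150,235,230,310)),('a',(320,150,425,225)),('b',(215,255,290,380)),('b',(240,125,300,180))):
    pass
a=cv2.imread('pics/a.png');b=cv2.imread('pics/b.png')
z=lambda i,x0,y0,x1,y1:cv2.resize(i[y0:y1,x0:x1],(400,300),interpolation=cv2.INTER_CUBIC)
cv2.imwrite('pics/c.png',np.vstack([np.hstack([z(a,145,235,233,301),z(a,325,150,425,225)]),np.hstack([z(b,225,250,335,332),z(b,230,120,310,180)])]))
```

```text
round [ 0.506 -0.242  0.066] [ 0.496 -0.231  0.066]
square [ 0.516 -0.313  0.066] [ 0.509 -0.305  0.066]
mush [ 0.501 -0.173  0.081] [ 0.492 -0.159  0.081]
rock [0.509 0.264 0.062] [0.504 0.268 0.062]
bottle [ 0.541 -0.025  0.   ]
ring [ 0.456 -0.    -0.   ]
wal [ 0.599 -0.041 -0.   ]
```

View pics/c.png

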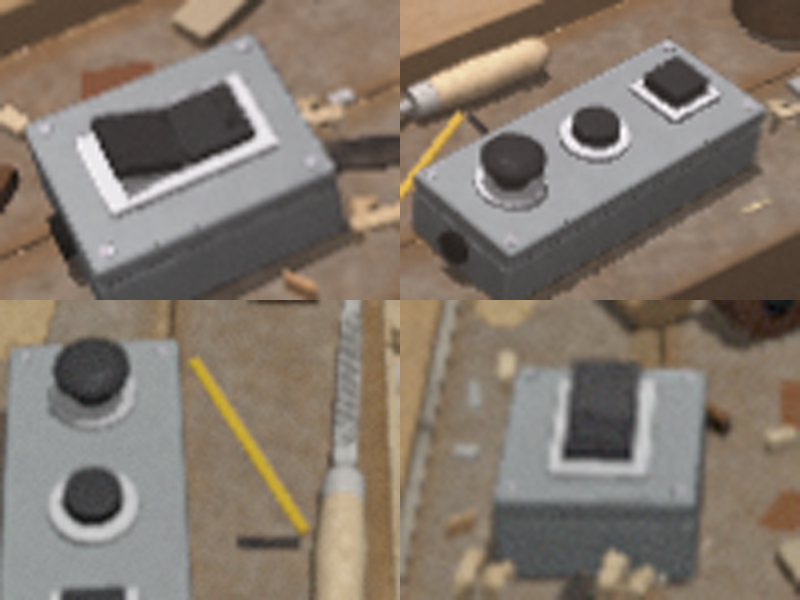

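The order from +y is mushroom, round, square, and the rocker's left half is raised. Next I'll move over the station for a wrist view, with the fingers closing on the way.

```bash
cat >> h.py <<'E'
def plan(goal,yaw_y,n,jaw=0):
    "rows (tool axes) from current TCP to goal with tool y heading yaw_y (deg); tool assumed pointing down"
    T=pose(); c=np.degrees(np.arctan2(T[1,1],T[0,1])); dy=(yaw_y-c+180)%360-180; p=T[:3,3]; out=[]
    d=(np.array(goal)-p)/n
    for i in range(n):
        a=np.radians(c+dy*i/n); y=np.array([np.cos(a),np.sin(a),0]); x=np.array([-np.sin(a),np.cos(a),0])
        out.append([round(d@x*1e3),round(d@y*1e3),round(-d[2]*1e3),round(-dy/n,1),jaw])
    for i in range(0,n,5): print(out[i:i+5])
E
python3 - <<'E'
from h import *
plan((.50,-.25,.39),9,10)
E
```

```text
[[42, -28, 1, np.float64(-8.5), 0], [46, -22, 1, np.float64(-8.5), 0], [49, -15, 1, np.float64(-8.5), 0], [50, -7, 1, np.float64(-8.5), 0], [51, 0, 1, np.float64(-8.5), 0]]
[[50, 7, 1, np.float64(-8.5), 0], [49, 15, 1, np.float64(-8.5), 0], [46, 22, 1, np.float64(-8.5), 0], [42, 28, 1, np.float64(-8.5), 0], [38, 34, 1, np.float64(-8.5), 0]]
```

Call:
play_rows(deltas=[[42,-28,1,-8.5,0],[46,-22,1,-8.5,0],[49,-15,1,-8.5,0],[50,-7,1,-8.5,0],[51,0,1,-8.5,0]], force=20)

```text
t: 0.72
ee_pos: [0.3314, -0.4387, 0.3995]
tcp_rot: [-2.759, -1.502, 0.0]
contact_force: [1.3, 0.2, -0.3]
gripper_width: 0.0466
finger_force: 0.0
```

Call:
play_rows(deltas=[[50,7,1,-8.5,0],[49,15,1,-8.5,0],[46,22,1,-8.5,0],[42,28,1,-8.5,0],[38,34,1,-8.5,0]])

```text
t: 1.35
ee_pos: [0.4992, -0.2481, 0.3945]
tcp_rot: [-2.027, -2.4, 0.001]
contact_force: [0.4, -0.7, -0.3]
gripper_width: 0.0011
finger_force: 0.0
```

Call:
play_rows(deltas=[[0,0,0,0,0],[0,0,0,0,0],[0,0,0,0,0]])

```text
t: 1.72
ee_pos: [0.4977, -0.2508, 0.3944]
tcp_rot: [-2.036, -2.392, 0.002]
contact_force: [-0.0, 0.5, 0.6]
gripper_width: 0.0003
finger_force: 0.0
```

Run:
```python
from h import *
T=pose();np.save('Tw1.npy',T);print(T.round(3),env.read_state()['t'])
snap('wrist','w1.png')
plan((.50,.26,.39),9,10)
```

```text
[[-0.16   0.987 -0.001  0.498]
 [ 0.987  0.16  -0.001 -0.251]
 [-0.    -0.001 -1.     0.394]
 [ 0.     0.     0.     1.   ]] 1.725
[[50, 8, 0, np.float64(0.0), 0], [50, 8, 0, np.float64(0.0), 0], [50, 8, 0, np.float64(0.0), 0], [50, 8, 0, np.float64(0.0), 0], [50, 8, 0, np.float64(0.0), 0]]
[[50, 8, 0, np.float64(0.0), 0], [50, 8, 0, np.float64(0.0), 0], [50, 8, 0, np.float64(0.0), 0], [50, 8, 0, np.float64(0.0), 0], [50, 8, 0, np.float64(0.0), 0]]
```

View pics/w1.png

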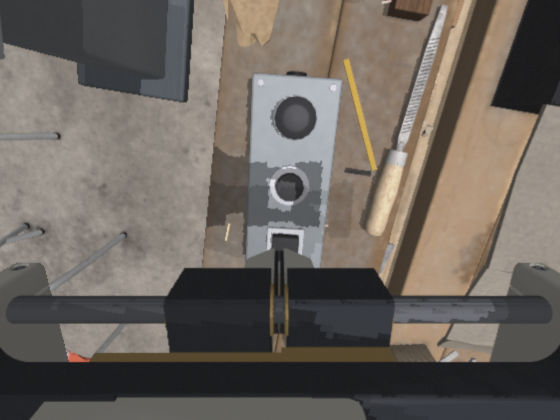

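The wrist view shows the mushroom at (295,117), the round collar at (289,186), the square unit partly hidden by the fingers at (285,242), and the station's far corners at (254,74) and (340,79). I'll measure these precisely and carry on to the isolator.

Run:
```python
from h import *
T=np.load('Tw1.npy');im=cv2.imread('pics/w1.png')
g=im.min(2)
m=((g>150)*255).astype(np.uint8)[150:215,255:325]
p=np.argwhere(m>0)[:,::-1].astype(np.float32)+[255,150]
hull=cv2.convexHull(p.astype(np.float32));e=cv2.fitEllipse(hull);print('collar px',e)
print('round collar',onz('wrist',e[0],.055,T).round(4))
b=((im.max(2)<70)*255).astype(np.uint8)
def blob(x0,y0,x1,y1):
    n,l,s,c=cv2.connectedComponentsWithStats(b[y0:y1,x0:x1]);i=1+s[1:,4].argmax();return c[i]+[x0,y0],s[i]
c,s=blob(270,168,308,203);print('cap',c,s,onz('wrist',c,.066,T).round(4))
c,s=blob(270,90,322,145);print('mush',c,s,onz('wrist',c,.075,T).round(4))
for u in((254,74),(340,79),(248,250),(322,268)):print('edge',onz('wrist',u,.05,T).round(4))
c=im[150:270,235:335];cv2.imwrite('pics/w1c.png',cv2.resize(c,(500,600),interpolation=cv2.INTER_CUBIC))
```

```text
collar px ((297.9351806640625, 173.0581817626953), (69.44535064697266, 99.46141052246094), 132.33755493164062)
round collar [ 0.5141 -0.2233  0.055 ]
cap [293.1835206 182.8988764] [  7   5  27  27 267] [ 0.5101 -0.2323  0.066 ]
mush [293.95524691 118.02160494] [  5   7  40  42 648] [ 0.4993 -0.1692  0.075 ]
edge [ 0.4548 -0.135   0.05  ]
edge [ 0.5387 -0.126   0.05  ]
edge [ 0.4732 -0.3224  0.05  ]
edge [ 0.563  -0.3316  0.05  ]
```

View pics/w1c.png

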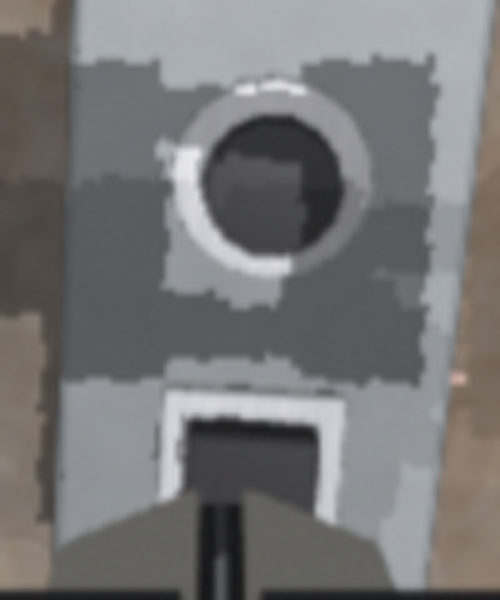

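Call:
play_rows(deltas=[[50,8,0,0,0],[50,8,0,0,0],[50,8,0,0,0],[50,8,0,0,0],[50,8,0,0,0]])

```text
t: 2.4
ee_pos: [0.4971, 0.0041, 0.3949]
tcp_rot: [2.036, 2.392, -0.001]
contact_force: [1.4, 0.2, 0.1]
gripper_width: 0.0004
finger_force: 0.0
```

Call:
play_rows(deltas=[[50,8,0,0,0],[50,8,0,0,0],[50,8,0,0,0],[20,8,0,0,0],[0,0,0,0,0]])

```text
t: 3.02
ee_pos: [0.5013, 0.1778, 0.3949]
tcp_rot: [-2.031, -2.397, -0.001]
contact_force: [-0.4, 0.1, -0.4]
gripper_width: 0.0009
finger_force: 0.0
```

Call:
play_rows(deltas=[[0,0,0,0,0],[0,0,0,0,0]])

```text
t: 3.28
ee_pos: [0.5016, 0.175, 0.3945]
tcp_rot: [2.036, 2.392, -0.002]
contact_force: [-0.6, -0.2, -0.0]
gripper_width: 0.0007
finger_force: 0.0
```

Run:
```python
from h import *
T=pose();np.save('Tw2.npy',T);print(T.round(3),env.read_state()['t'])
im=snap('wrist','w2.png')
```

```text
[[-0.16   0.987 -0.     0.502]
 [ 0.987  0.16  -0.001  0.175]
 [-0.001 -0.    -1.     0.395]
 [ 0.     0.     0.     1.   ]] 3.275
```

View pics/w2.png

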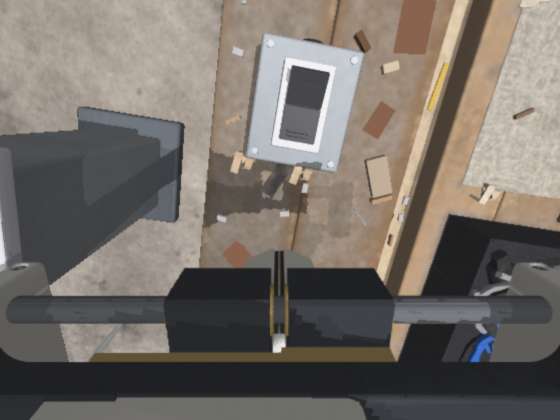

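In w2 the isolator top has corners near (263,34), (362,49), (342,170) and (247,158), with the frame centred near (304,105). In the crop, the round collar is centred at about (289.4,185.8), and the square collar's far corners are at (268,229) and (304,230). I'll compute poses from these.

Run:
```python
from h import *
T=np.load('Tw1.npy')
rc=onz('wrist',(289.4,185.8),.055,T);rk=onz('wrist',(289.4,187.4),.066,T);mu=onz('wrist',(295,118),.073,T)
s=[onz('wrist',u,.055,T) for u in((268,228.6),(304.2,229.6))]
st=[onz('wrist',u,.05,T) for u in((254,74),(340,79))]
print('round',rc,rk,'mush',mu);print('sq far edge',s,'len',np.linalg.norm(s[1]-s[0]))
for q in(s,st):
    d=q[1]-q[0];print('yaw',np.degrees(np.arctan2(d[1],d[0])),np.linalg.norm(d))
d=rc-mu;print('yaw rm',np.degrees(np.arctan2(d[0],-d[1])),np.linalg.norm(d[:2]))
T=np.load('Tw2.npy');im=cv2.imread('pics/w2.png')
m=((im.min(2)>185)*255).astype(np.uint8)[50:160,265:340]
n,l,ss,c=cv2.connectedComponentsWithStats(m);i=1+ss[1:,4].argmax();p=np.argwhere(l==i)[:,::-1]+[265,50]
P=np.array([onz('wrist',x,.054,T)[:2] for x in p.astype(float)])*1e3
r=cv2.minAreaRect(P.astype(np.float32));print('frame',r)
B=np.array([onz('wrist',u,.05,T) for u in((263,34),(362,49),(342,170),(247,158))]);print('box',B.round(4),B.mean(0).round(4),np.linalg.norm(np.diff(B,axis=0),axis=1))
```

```text
round [ 0.50750908 -0.23834016  0.055     ] [ 0.50702036 -0.23762209  0.066     ] mush [ 0.50035875 -0.16902846  0.073     ]
sq far edge [array([ 0.49213271, -0.29046539,  0.055     ]), array([ 0.53242184, -0.28517611,  0.055     ])] len 0.04063484212200557
yaw 7.479199756805963 0.04063484212200557
yaw 6.089192863475676 0.084430781526358
yaw rm 5.889907280455095 0.06967954989341071Traceback (most recent call last):
  File "<stdin>", line 13, in <module>
  File "h.py", line 14, in onz
    o,d=ray(n,uv,T); return o+d*(z-o[2])/d[2]
        ~~~^^^^^^^^
  File "h.py", line 7, in ray
    m=env.camera_model(n); K=np.array(m['mtx']);
ValueError: time passes only in moves, steps and waits
```

```bash
sed -i "s/^def ray/import functools\ncm=functools.lru_cache(None)(lambda n:env.camera_model(n))\ndef ray/; s/m=env.camera_model(n); K/m=cm(n); K/" h.py
python3 - <<'E'
from h import *
T=np.load('Tw2.npy');im=cv2.imread('pics/w2.png')
m=((im.min(2)>185)*255).astype(np.uint8)[50:160,265:340]
n,l,ss,c=cv2.connectedComponentsWithStats(m);i=1+ss[1:,4].argmax();p=np.argwhere(l==i)[:,::-1]+[265,50]
P=np.array([onz('wrist',x,.054,T)[:2] for x in p.astype(float)])*1e3
r=cv2.minAreaRect(P.astype(np.float32));print('frame',r)
B=np.array([onz('wrist',u,.05,T) for u in((263,34),(362,49),(342,170),(247,158))]);print('box',B.round(4),B.mean(0).round(4),np.linalg.norm(np.diff(B,axis=0),axis=1))
for i,j in((0,1),(3,2)):
    d=B[j]-B[i];print(np.degrees(np.arctan2(d[1],d[0])))
E
```

```text
frame ((511.7201232910156, 267.9014587402344), (76.50128936767578, 102.33999633789062), 9.162405967712402)
box [[0.4627 0.3263 0.05  ]
 [0.5579 0.3288 0.05  ]
 [0.5648 0.2122 0.05  ]
 [0.4626 0.2087 0.05  ]] [0.512 0.269 0.05 ] [0.09523405 0.11677716 0.10225827]
1.5164299409134405
1.985966614135098
```

Run:
```python
from h import *
plan((.5105,.294,.258),2,4)
```

```text
[[29, 7, 34, np.float64(1.8), 0], [29, 6, 34, np.float64(1.8), 0], [29, 5, 34, np.float64(1.8), 0], [29, 4, 34, np.float64(1.8), 0]]
```

Call:
play_rows(deltas=[[29,7,34,1.8,0],[29,6,34,1.8,0],[29,5,34,1.8,0],[29,4,34,1.8,0],[0,0,0,0,0]])

```text
t: 3.95
ee_pos: [0.5081, 0.2957, 0.2562]
tcp_rot: [-2.174, -2.264, 0.006]
contact_force: [-1.1, 0.5, 0.7]
gripper_width: 0.0006
finger_force: 0.0
```

Call:
play_rows(deltas=[[0,0,0,0,0],[0,0,0,0,0]])

```text
t: 4.2
ee_pos: [0.5106, 0.2935, 0.2599]
tcp_rot: [2.18, 2.26, 0.002]
contact_force: [1.1, -0.2, 0.1]
gripper_width: 0.0008
finger_force: 0.0
```

Run:
```python
from h import *
a=snap('scene','d.png');b=snap('side','e.png');w=snap('wrist','w3.png')
z=lambda i,x0,y0,x1,y1:cv2.resize(i[y0:y1,x0:x1,::-1],(400,300),interpolation=cv2.INTER_CUBIC)
cv2.imwrite('pics/f.png',np.vstack([np.hstack([z(a,145,225,245,300),z(b,230,105,318,171)]),np.hstack([z(w,160,150,400,330),z(w,0,0,560,420)])]))
```

```text
(no output)
```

View pics/f.png

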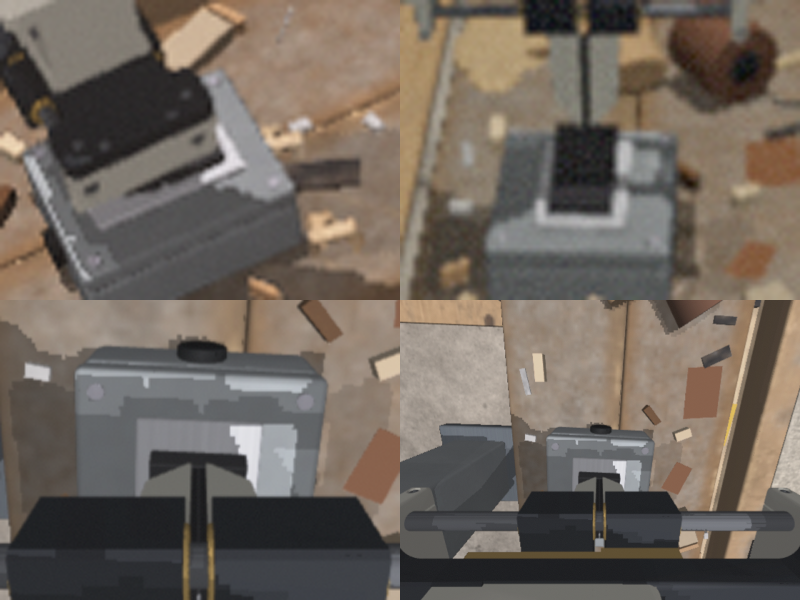

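The fingertips are centred on the rocker's width and sit just inside its raised end. Pressing now.

Call:
play_rows(deltas=[[0,0,5,0,0],[0,0,5,0,0],[0,0,4,0,0],[0,0,4,0,0],[0,0,3,0,0]])

```text
t: 4.97
ee_pos: [0.5096, 0.295, 0.2379]
tcp_rot: [2.179, 2.263, 0.0]
contact_force: [-4.1, -2.3, 22.5]
gripper_width: 0.0004
finger_force: 10.9
```

Call:
play_rows(deltas=[[0,0,2,0,0],[0,0,1,0,0],[0,0,0,0,0]])

```text
t: 5.35
ee_pos: [0.5095, 0.2953, 0.2377]
tcp_rot: [2.177, 2.262, -0.0]
contact_force: [-6.8, -4.6, 26.5]
gripper_width: 0.0002
finger_force: 13.4
```

The rocker bottomed out: the tip is at about 60 mm with 26 N. Lifting and going to the round button.

Call:
play_rows(deltas=[[0,0,-20,0,0],[0,0,-40,0,0],[0,0,-50,0,0],[0,0,0,0,0],[0,0,0,0,0]])

```text
t: 5.98
ee_pos: [0.5095, 0.294, 0.3443]
tcp_rot: [2.179, 2.262, -0.002]
contact_force: [-0.7, -0.5, -0.5]
gripper_width: 0.0004
finger_force: 0.0
```

Run:
```python
from h import *
print(pose().round(3))
b=snap('side','g.png');w=snap('scene','g2.png')
z=lambda i,x0,y0,x1,y1:cv2.resize(i[y0:y1,x0:x1,::-1],(400,300),interpolation=cv2.INTER_CUBIC)
cv2.imwrite('pics/g3.png',np.hstack([z(w,145,235,233,301),z(b,230,105,318,171)]))
plan((.5073,-.239,.35),6,12)
```

```text
[[-0.037  0.999 -0.     0.51 ]
 [ 0.999  0.037 -0.001  0.294]
 [-0.001 -0.    -1.     0.344]
 [ 0.     0.     0.     1.   ]]
[[-44, -2, -1, np.float64(-0.3), 0], [-44, -2, -1, np.float64(-0.3), 0], [-44, -2, -1, np.float64(-0.3), 0], [-44, -3, -1, np.float64(-0.3), 0], [-44, -3, -1, np.float64(-0.3), 0]]
[[-44, -3, -1, np.float64(-0.3), 0], [-44, -3, -1, np.float64(-0.3), 0], [-44, -4, -1, np.float64(-0.3), 0], [-44, -4, -1, np.float64(-0.3), 0], [-44, -4, -1, np.float64(-0.3), 0]]
[[-44, -4, -1, np.float64(-0.3), 0], [-44, -5, -1, np.float64(-0.3), 0]]
```

View pics/g3.png

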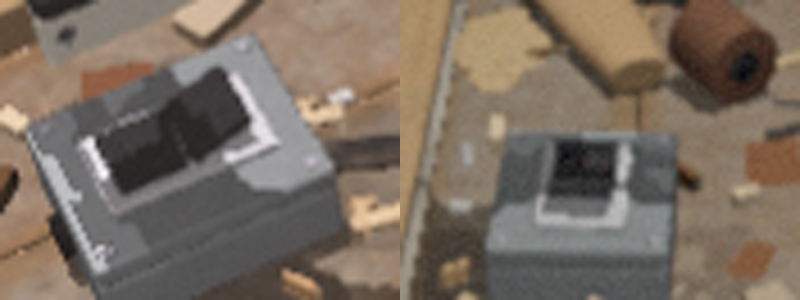

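The rocker is flipped: the left half lies level and the right half is raised. On to the round button.

Call:
play_rows(deltas=[[-44,-2,-1,-0.3,0],[-44,-2,-1,-0.3,0],[-44,-2,-1,-0.3,0],[-44,-3,-1,-0.3,0],[-44,-3,-1,-0.3,0]])

```text
t: 6.7
ee_pos: [0.5076, 0.0727, 0.3485]
tcp_rot: [-2.148, -2.29, 0.003]
contact_force: [0.3, 0.1, 0.5]
gripper_width: 0.0007
finger_force: 0.0
```

Call:
play_rows(deltas=[[-44,-3,-1,-0.3,0],[-44,-3,-1,-0.3,0],[-44,-4,-1,-0.3,0],[-44,-4,-1,-0.3,0],[-44,-4,-1,-0.3,0]])

```text
t: 7.32
ee_pos: [0.5059, -0.1479, 0.3535]
tcp_rot: [-2.117, -2.318, 0.001]
contact_force: [0.3, 0.2, -0.1]
gripper_width: 0.0005
finger_force: 0.0
```

Call:
play_rows(deltas=[[-44,-4,-1,-0.3,0],[-44,-5,-1,-0.3,0],[0,0,0,0,0],[0,0,0,0,0]])

```text
t: 7.82
ee_pos: [0.5055, -0.2342, 0.3556]
tcp_rot: [-2.105, -2.329, -0.001]
contact_force: [-0.2, -0.2, 0.5]
gripper_width: 0.0004
finger_force: 0.0
```

Run:
```python
from h import *
print(pose().round(4))
plan((.5073,-.239,.254),6,3)
```

```text
[[-0.1005  0.9949 -0.0016  0.5055]
 [ 0.9949  0.1005  0.002  -0.2342]
 [ 0.0021 -0.0014 -1.      0.3556]
 [ 0.      0.      0.      1.    ]]
[[-2, 0, 34, np.float64(-0.1), 0], [-2, 0, 34, np.float64(-0.1), 0], [-2, 0, 34, np.float64(-0.1), 0]]
```

Call:
play_rows(deltas=[[-2,1,34,0,0],[-2,0,34,0,0],[-1,0,32,0,0],[0,0,0,0,0],[0,0,0,0,0]])

```text
t: 8.45
ee_pos: [0.5081, -0.2385, 0.2577]
tcp_rot: [2.104, 2.332, 0.001]
contact_force: [-0.0, 0.5, 0.6]
gripper_width: 0.0004
finger_force: 0.0
```

Run:
```python
from h import *
print(pose()[:3,3].round(4))
b=snap('side','i.png');w=snap('scene','i2.png')
z=lambda i,x0,y0,x1,y1:cv2.resize(i[y0:y1,x0:x1,::-1],(400,300),interpolation=cv2.INTER_CUBIC)
cv2.imwrite('pics/i3.png',np.hstack([z(w,325,140,425,215),z(b,200,265,300,340)]))
```

```text
[ 0.5081 -0.2385  0.2577]
```

View pics/i3.png

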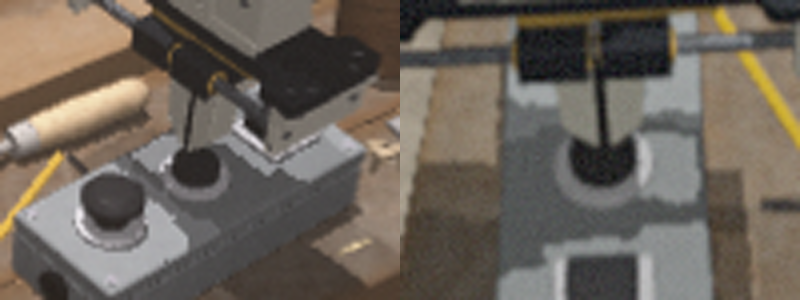

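The fingertips are over the round button, well clear of the mushroom. Pressing.

Call:
play_rows(deltas=[[0,0,6,0,0],[0,0,5,0,0],[0,0,4,0,0],[0,0,4,0,0],[0,0,3,0,0]])

```text
t: 9.18
ee_pos: [0.5076, -0.2397, 0.2359]
tcp_rot: [2.107, 2.33, -0.002]
contact_force: [-10.3, 1.5, 34.8]
gripper_width: 0.0005
finger_force: 17.2
```

Call:
play_rows(deltas=[[0,0,2,0,0],[0,0,0,0,0],[0,0,0,0,0]])

```text
t: 9.55
ee_pos: [0.5076, -0.2394, 0.2359]
tcp_rot: [2.106, 2.33, -0.005]
contact_force: [-10.6, 2.9, 33.0]
gripper_width: 0.0004
finger_force: 16.4
```

The round button is at its stop (tip 57.9 mm, 33 N). Moving one pitch to the square button.

Call:
play_rows(deltas=[[0,0,-15,0,0],[0,0,-15,0,0],[-35,0,0,0,0],[-35,0,0,0,0],[0,0,0,0,0]])

```text
t: 10.18
ee_pos: [0.5139, -0.3131, 0.2626]
tcp_rot: [2.112, 2.324, -0.001]
contact_force: [0.0, -0.3, -0.7]
gripper_width: 0.0006
finger_force: 0.0
```

Call:
play_rows(deltas=[[0,0,0,0,0],[0,0,0,0,0]])

```text
t: 10.42
ee_pos: [0.5146, -0.3079, 0.2628]
tcp_rot: [-2.104, -2.332, -0.001]
contact_force: [-0.7, 0.3, -0.7]
gripper_width: 0.0006
finger_force: 0.0
```

Run:
```python
from h import *
print(pose()[:3,3].round(4))
b=snap('side','j.png');w=snap('scene','j2.png')
z=lambda i,x0,y0,x1,y1:cv2.resize(i[y0:y1,x0:x1,::-1],(400,300),interpolation=cv2.INTER_CUBIC)
cv2.imwrite('pics/j3.png',np.hstack([z(w,325,140,425,215),z(b,200,290,300,365)]))
plan((.5148,-.308,.25),6,3)
```

```text
[ 0.5146 -0.3079  0.2628]
[[0, 0, 4, np.float64(-0.0), 0], [0, 0, 4, np.float64(-0.0), 0], [0, 0, 4, np.float64(-0.0), 0]]
```

View pics/j3.png

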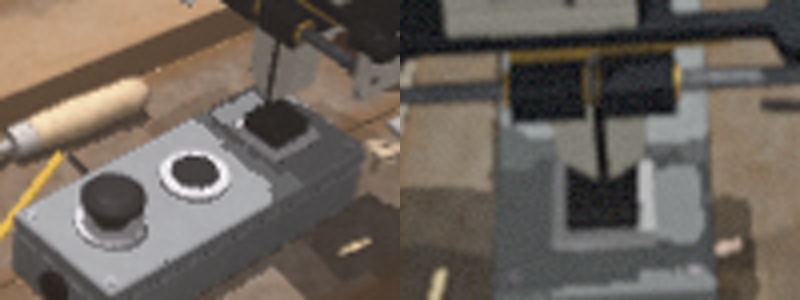

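The round button stays in, the mushroom is untouched, and the fingertips are over the square button. Pressing and holding.

Call:
play_rows(deltas=[[0,0,8,0,0],[0,0,6,0,0],[0,0,5,0,0],[0,0,4,0,0],[0,0,3,0,0]])

```text
t: 11.15
ee_pos: [0.5143, -0.3092, 0.2367]
tcp_rot: [-2.106, -2.33, 0.001]
contact_force: [-2.6, 1.0, 6.0]
gripper_width: 0.0005
finger_force: 2.8
```

Call:
play_rows(deltas=[[0,0,2,0,0],[0,0,0,0,0],[0,0,0,0,0]])

```text
t: 11.52
ee_pos: [0.5144, -0.309, 0.2361]
tcp_rot: [-2.107, -2.33, 0.002]
contact_force: [-6.4, 3.1, 14.5]
gripper_width: 0.0004
finger_force: 7.1
```

Call:
play_rows(deltas=[[0,0,1,0,0],[0,0,0,0,0],[0,0,0,0,0],[0,0,0,0,0]])

```text
t: 12.02
ee_pos: [0.5145, -0.3089, 0.2359]
tcp_rot: [2.107, 2.331, -0.003]
contact_force: [-7.8, 3.6, 19.8]
gripper_width: 0.0002
finger_force: 10.3
```

```bash
python3 -c "
from h import *
s=env.read_state();print(s['ee_pos'],s['contact_force']);print(env.job_done())"
```

```text
[ 0.5144516  -0.30892702  0.23592886] [-7.78538382  3.57926936 19.80595301]
the job is handed in; nothing more can be done
None
```

I pressed the rocker fully on, then the round button fully in, and handed the job in at about 12 s with the square button held at its stop (about 20 N); the mushroom button was not pressed and the arm stayed clear of the loose items.

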